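Pry open a control unit and pull its cartridge

ROBOT

A 6-joint arm with a two-finger parallel gripper is mounted at the origin on the work surface. World frame = base frame: x ahead of the robot, y to its left, z up, the work surface at z = 0. Lengths are in mm, angles in degrees, forces in N, time in s.
With the tool pointing down it reaches from about 300 to 875 mm from the base axis. Payload 6.4 kg.
Tool frame: the origin (TCP) lies at the very end of the fingers, on their centre line; the grasp point (between the pads) lies 19 mm behind it; z points along the fingers, y is the line along which they close (so a half turn about z gives the same grasp; the last joint's range is limited). The gripper opens to 85 mm and grips with 20 to 120 N. Pads are 22 mm wide; open, the fingers measure 114 mm over their backs; the gripper's body (76 mm by 85 mm) begins 54 mm behind the grasp point. The pads swing forward as they close: fully open they stand 13 mm farther back than shut.
Start: joints at [57.565, 10.359, 92.074, -0, 77.567, -11.82], TCP at [202.439, 538.2, 231.288] pointing down, gripper open.
Joint ranges: [-171.53, 171.53], [-51.25, 118.39], [17.06, 147.69], [-65.23, 245.23], [0, 150.52], [-178.68, 178.68]. Speed limits (degrees/s): [147.25, 147.25, 172.46, 180, 180, 180].

INTERFACE

Orientations are given as a 3x3 rotation matrix whose columns are the frame's x, y, z axes.
In Python, from station import env gives the robot as it stands.
- The arm moves only by the shell command python3 -m pendant 'ROWS' [FORCE]. ROWS is JSON, a list of rows, each a list of 5 numbers: the finger opening in cm, from 0 to 8.54, then the shift along the tool's x, y, z in cm, then the turn about the tool's z in degrees. A call has 1 to 20 rows; each row shifts and turns the commanded pose from where the row before left it, along the tool's axes as they then stand; what a row does not reach is not made up. A row lasts 1/8 s, in which the tool goes at most 62.5 mm and 10.7 degrees, less where a joint would pass 70% of its speed; a pose out of reach is approached as far as the arm can. A call is refused whole if a number of a shift passes 6.25 or a number of a turn 10.7, either way. A call with a gripper value outside its range is refused whole. The fingers move at their own pace and stop on an object; FORCE is the grip in N (left out, the last holds). Time passes only in rows, so rows that do not move let the fingers close. It gives the time, the measured TCP pose, the force, the opening and the grip force at its end, in the units of the state.
- env.state(): the state, without advancing time (a new reading comes with each control period).
- env.read_camera(name): name is "side" or "top" or "wrist"; returns a dict with "image" (384x512x3 uint8, blue, green, red), "fx", "fy", "cx", "cy" (pixels), "eye" and "attitude" of the camera in the world. Camera axes: x right, y down, z forward; pixel columns grow to the right and rows downward; lengths in mm; the calibration is good to about 2 mm. A picture is of the moment at which its call begins. There is no depth.
- env.job_done(): hands the job in; it is judged then, once.
The state is a dict: "clock": time; "joint_positions": joint angles; "joint_vel": joint speeds; "joint_torque": joint torques, N m; "eef_pos": TCP position; "tcp_rot": TCP orientation; "contact_force": force on the tool from outside, world axes, zero at the start; "torque": the same for the moment, N m; "finger_gap": finger opening in mm; "grasp_force": force on a finger pad.
Only numpy, scipy, OpenCV 4.12 (cv2) and the standard library are available. Lean on these libraries where they do the work, as an engineer would, in place of code of your own. Each camera call takes 0.05 s, during which the arm holds its last target. There are 200 camera calls.

TASK

Take the green-handled pry tool from its stand and use its blade in the slot under the yellow mark to lever up the unit's metal cover; nothing but the blade may touch the cover until it is well ajar. Swing the cover up past upright and lay the pry tool back in its stand, then slide the orange-finned cartridge out from under the ledge that holds its far end, lift it out, keeping it upright, and set it down flat in the red tray. Leave the cover standing open and everything else on the bench where it is.

Things in the scene. Friction and masses are not known exactly. Their poses are not given: they have to be found in the camera images.
- housing: Dark grey control unit, 160 x 120 mm, fixed on an aluminium holder. Its x runs from its front (slot side) to its back (hinge side), z up; origin on the table under its centre; front face at x = -80 mm. Walls 4 mm thick, wall tops 96 mm and inner floor 46 mm above the table.
- cover: Aluminium cover, 160 x 120 x 4 mm, flush with the unit's outside, resting on the wall tops; a yellow mark at the middle of its front edge, over the slot. Origin on the hinge line, on its underside at the unit's back edge (80 mm behind the unit's centre, 96 mm above the table); the plate spans its own x = -160 to 0 mm, z = 0 to 4 mm.
- cover_hinge (a joint): Cover angle in rad: 0 shut, 1.57 upright, 1.92 its stop, leaning back. A stiff hinge: the cover stays where it is left; about 2 N upward at the front edge moves it.
- cover_edge (a point): Middle of the cover's front edge, on its underside.
- pry_slot (a point): Centre of the mouth of the pry slot in the unit's front face, directly under the cover's front edge: 20 mm wide, 7 mm high (89 to 96 mm above the table), through the 4 mm wall. The blade enters along the unit's +x. A yellow lip, 34 mm wide, sticks out 10 mm below the slot, its top level with the slot's bottom.
- pry_tool: Pry tool, 145 mm long. Origin in the handle's middle line; +x points along the blade to its tip. Green handle, 14 mm wide (y) and 16 mm high (z), from x = -50 to 40 mm; steel blade, 12 mm wide and 2 mm thick (flat in z), centred on the handle's axis, from x = 40 to 95 mm. 60 g.
- blade_tip (a point): Middle of the blade's end, 95 mm ahead of the pry tool's origin.
- tool_stand: Tool stand, fixed: a steel base 110 x 80 x 6 mm with two black saddles, each 8 mm thick, at x = -34 and +34 mm, 52 mm up with flared mouths; the notch in each is 20 mm wide, its floor 32 mm above the table. Origin on the table under its centre; the tool lies along its x axis.
- stand_seat (a point): Where the pry tool's origin rests in the stand, 40 mm above the table; the tool starts here with its blade to the stand's +x.
- cartridge: Orange-finned cartridge in the unit: black body 70 x 28 x 14 mm (x, y, z), and an orange fin to grip it by, 26 x 12 mm (x, y), centred at x = -20 mm, from 14 to 40 mm above the underside. Origin at the centre of its underside. 100 g. Its +x end starts about 27 mm under the ledge.
- bay_seat (a point): On the unit's inner floor, 38 mm behind the unit's centre: home of the cartridge's origin. Guides 10 mm high, 5 mm wide flank the cartridge 17 mm to either side, from 44 mm in front of this point to 36 mm behind. A white ledge, 60 mm wide, spans 8 to 38 mm behind this point, its underside 16 mm and top 20 mm above the inner floor, over the cartridge's far end.
- red_tray: Red open tray, fixed, 125 x 110 x 25 mm (x, y, z) outside, walls and floor 4 mm thick. Origin at the centre of its underside.
- blue_tray: Blue open tray, fixed, of the same size and origin; it holds the spare cartridge. The two trays may be in either place.
- spare_cartridge: A like cartridge with a white fin, in the blue tray: to be left alone.
- flux_bottle: Amber bottle, 36 mm across, 85 mm high, standing; origin at its foot. Leave alone.
- screw_jar: Small white jar, 50 mm across and 50 mm high; origin at its foot. Leave alone.
- screwdriver: Red-handled screwdriver, 160 mm long, lying; origin under its middle. Leave alone.
- esd_brush: Wide flat brush with a wooden handle and grey head, 160 mm long, lying; origin under its middle. Leave alone.
- heatsink: Aluminium heatsink, 40 x 40 x 20 mm; origin under its middle. Leave alone.
- spare_board: Small green circuit board, 90 x 60 x 4 mm with parts on it; origin under its middle. Leave alone.
Mind the look-alikes: they are no part of the job. What is shaped like the housing but blue, brown or purple is not meant.

How it is judged (in metres and radians):
On the way, in this order (a step that is already met when the one before it is completed fails the run):
1. the pry tool's blade holds the cover up by more than 0.15 rad (value of joint cover_hinge above 0.15 rad and contact force between pry_tool and cover above 0.2 N), for 0.1 s.
2. the cover stands open (over 1.5 rad) and the pry tool is back in its stand, released, with the cartridge still in the unit (value of joint cover_hinge above 1.5 rad and x of pry_tool in the frame of stand_seat between -0.035 and 0.035 m and y of pry_tool in the frame of stand_seat between -0.008 and 0.008 m and z of pry_tool in the frame of stand_seat below 0.006 m and contact force between the fingers and pry_tool below 0.1 N and distance between cartridge and bay_seat below 0.02 m), for 0.2 s.
3. the cartridge is in the red tray (x of cartridge in the frame of red_tray between -0.05 and 0.05 m and y of cartridge in the frame of red_tray between -0.045 and 0.045 m and z of cartridge in the frame of red_tray below 0.01 m and angle between cartridge's own z axis and vertical below 0.15 rad), for 0.1 s.
At the end, for the whole second after the job is handed in: Cover open past 1.5 rad; pry tool in its stand (within 35 mm along, 8 mm across, under 6 mm above the seat); cartridge upright (0.15 rad) on the red tray's floor (origin within 50 mm in x, 45 mm in y of its centre, under 10 mm up); both released and at rest (all of step 3 and value of joint cover_hinge above 1.5 rad and x of pry_tool in the frame of stand_seat between -0.035 and 0.035 m and y of pry_tool in the frame of stand_seat between -0.008 and 0.008 m and z of pry_tool in the frame of stand_seat below 0.006 m and contact force between the fingers and pry_tool below 0.1 N and linear speed of each of cartridge, pry_tool below 0.02 m/s and contact force between the fingers and cartridge below 0.1 N); the robot touches nothing.
It fails at once if the arm or fingers touch the cover (over 0.5 N) while it is open less than 0.35 rad (value of joint cover_hinge below 0.35 rad and contact force between any of the arm, the fingers and cover above 0.5 N).
It fails at once if the cartridge is tipped by more than 0.6 rad (angle between cartridge's own z axis and vertical above 0.6 rad).
It fails at once if the spare cartridge, bottle, jar, screwdriver, brush, heatsink or spare board is moved by more than 30 mm (distance of any of spare_cartridge, flux_bottle, screw_jar, screwdriver, esd_brush, heatsink, spare_board from where it was at the start of the episode above 0.03 m).
It also fails if it takes over 62 s, if anything falls off the work surface, if the arm or the gripper's body presses on something with over 40 N, if the wrist force passes 120 N, or if a joint passes its speed limit or range.

## Working session

There is one attempt and no reset: what is moved stays moved. The work goes in short steps, Python scripts to look and compute and a shell command to move; the robot and the scene stay as the last step left them, time stands still between calls to the robot, and variables do not carry over. Pictures are saved under pics/ and viewed, at most 10 in all, crops included, and the job is handed in when it is done.

```bash
ls; mkdir -p pics; python3 - <<'E'
from station import env
import cv2,numpy as np
print(env.state())
for n in ("top","side"):
    c=env.read_camera(n); cv2.imwrite(f"pics/{n}0.png",cv2.resize(c["image"],(800,600)))
    print(n,c["fx"],c["fy"],c["cx"],c["cy"],np.round(c["eye"],1).tolist(),np.round(c["attitude"],4).tolist())
E
```

```text
pics
{'clock': 0.0, 'joint_positions': array([ 5.75650241e+01,  1.04012599e+01,  9.21326102e+01, -1.31392913e-03,
        7.75662308e+01, -1.18192270e+01]), 'joint_vel': array([ 0.0037052 , -0.01437549,  0.038965  , -0.02724075, -0.00770149,
        0.12774991]), 'joint_torque': array([ 6.47948073e-04, -4.44874442e+01, -3.51335442e+01, -3.06671136e-04,
        9.16241639e-03, -7.44918879e-06]), 'eef_pos': array([202.13534497, 537.70759432, 230.38231494]), 'tcp_rot': array([[-9.35964380e-01,  3.52093504e-01, -9.18136548e-04],
       [ 3.52094541e-01,  9.35963260e-01, -1.48655564e-03],
       [ 3.35935493e-04, -1.71463399e-03, -9.99998474e-01]]), 'contact_force': array([ 0.12892119, -0.24618724, -0.01160463]), 'torque': array([-0.01810304, -0.0166905 , -0.01190362]), 'grasp_force': 0.0, 'finger_gap': 85.265325654735}
top 408.5710631920724 408.5710631920724 258.77526657356196 196.26522038366295 [420.5, -46.8, 1167.3] [[0.0285, -0.9961, 0.0839], [-0.9996, -0.0281, 0.0058], [-0.0035, -0.084, -0.9965]]
side 353.95778797259135 353.95778797259135 257.06781465612465 190.37349611438444 [309.2, -608.4, 802.8] [[0.9597, -0.2083, 0.1885], [-0.2804, -0.7522, 0.5962], [0.0176, -0.6251, -0.7804]]
```

View pics/top0.png

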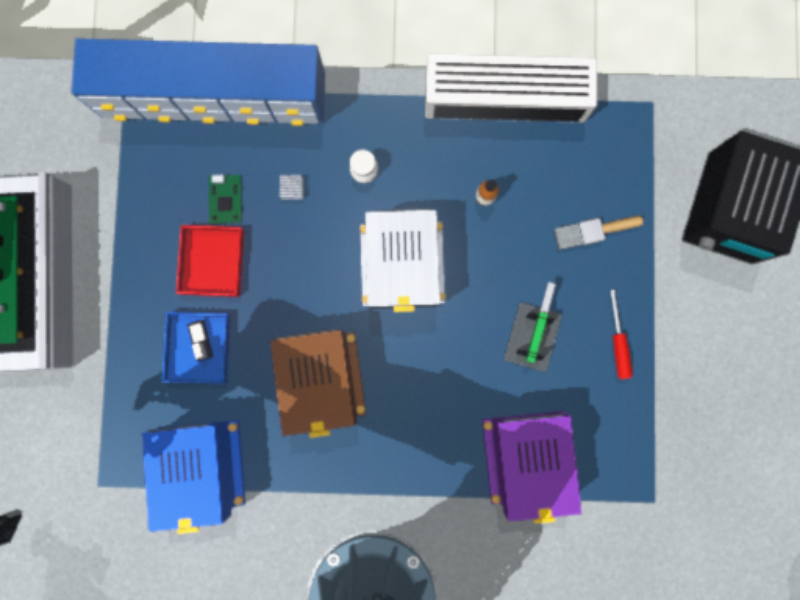

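View pics/side0.png

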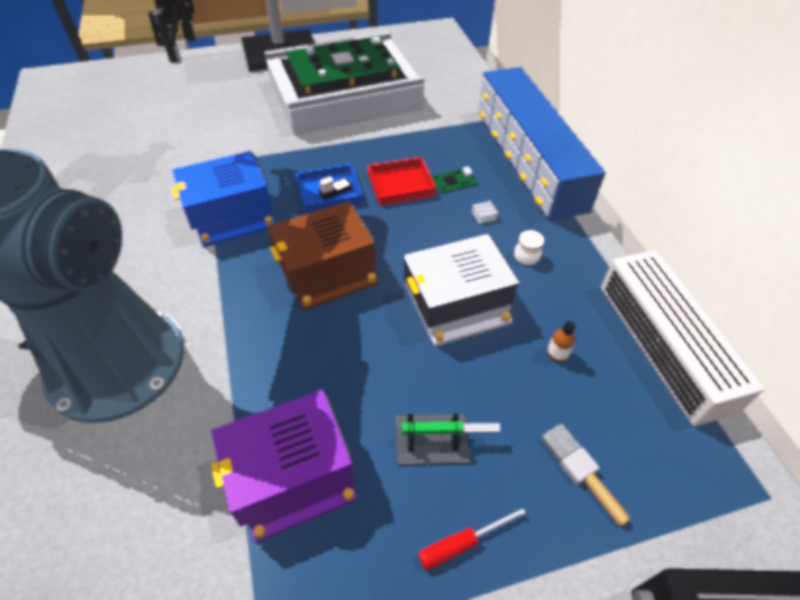

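The top view (800x600) shows the real unit with its white cover around (402,258) and the yellow mark at (403,303). The green tool in its stand is at (538,335) with the blade pointing up-right, and the red tray is at (210,260). The side view agrees.

```bash
cat > h.py <<'E'
from station import env
import cv2,numpy as np
def ray(c,u,v):
    d=np.array(c["attitude"])@np.array([(u-c["cx"])/c["fx"],(v-c["cy"])/c["fy"],1.0]); return np.array(c["eye"]),d
def at(c,u,v,z):
    e,d=ray(c,u,v); return (e+d*(z-e[2])/d[2])[:2]
def proj(c,p):
    q=np.array(c["attitude"]).T@(np.array(p,float)-np.array(c["eye"])); return c["cx"]+c["fx"]*q[0]/q[2],c["cy"]+c["fy"]*q[1]/q[2]
def hsv(c): return cv2.cvtColor(c["image"],cv2.COLOR_BGR2HSV)
def blobs(m,z,c,box=None,amin=15):
    m=m.astype(np.uint8)
    if box: k=np.zeros_like(m);x0,y0,x1,y1=box;k[y0:y1,x0:x1]=1;m=m*k
    n,l,s,ce=cv2.connectedComponentsWithStats(m)
    for i in range(1,n):
        if s[i,4]<amin: continue
        ct=max(cv2.findContours((l==i).astype(np.uint8),0,1)[0],key=len)
        P=np.array([at(c,u,v,z) for u,v in ct[:,0]],np.float32)
        r=cv2.minAreaRect(P); print(s[i,4],"px",np.round(ce[i],1),"rect ctr",np.round(r[0],1),"size",np.round(r[1],1),"ang",round(r[2],1),"mean",np.round(at(c,*ce[i],z),1))
E
python3 - <<'E'
from h import *
c=env.read_camera("top");H=hsv(c);h,s,v=H[...,0],H[...,1],H[...,2]
print("green");blobs((h>50)&(h<75)&(s>150),44,c,(310,180,380,250))
print("red");blobs(((h<8)|(h>172))&(s>150),25,c,(100,130,165,200))
print("yellow");blobs((h>18)&(h<32)&(s>120),100,c,(220,120,300,215),5)
print("cover");blobs((v>170)&(s<60),100,c,(220,120,300,215))
print("blade");blobs((v>150)&(s<60),40,c,(335,170,365,210))
print("stand");blobs((s<60)&(v<130),6,c,(315,185,370,245))
c=env.read_camera("side");H=hsv(c);h,s,v=H[...,0],H[...,1],H[...,2]
print("side green");blobs((h>50)&(h<75)&(s>150),44,c,(240,250,330,300))
print("side cover");blobs((v>150)&(s<60),100,c,(250,145,335,200))
print("side red");blobs(((h<8)|(h>172))&(s>150),25,c,(225,90,285,140))
E
```

```text
green
177 px [343.3 215.4] rect ctr [ 468.1 -273.7] size [16.1 87.5] ang 75.2 mean [ 468.8 -273.6]
red
1786 px [133.9 166.3] rect ctr [591.8 315. ] size [114.1 126.8] ang 89.3 mean [591.5 315. ]
yellow
5 px [231.6 146.2] rect ctr [641.9  35.5] size [5.4 2.7] ang 2.0 mean [641.3  35.2]
6 px [233.2 190.8] rect ctr [522.9  26.9] size [3.7 5.6] ang 46.9 mean [522.7  27.1]
34 px [258.1 191.9] rect ctr [521.5 -38.2] size [10.5 15.8] ang 1.6 mean [521.6 -38.4]
41 px [257.8 197.1] rect ctr [507.  -38.6] size [ 7.9 31.5] ang 1.6 mean [508. -38.]
cover
2905 px [256.7 165.1] rect ctr [594.6 -32.5] size [161.5 137.9] ang 3.7 mean [592.7 -32.6]
blade
97 px [350.2 190.1] rect ctr [ 539.8 -293. ] size [13.4 54.4] ang 76.6 mean [ 539.7 -292.9]
stand
805 px [339.7 215.6] rect ctr [ 470.4 -273.9] size [ 78.7 108.5] ang 75.1 mean [ 469.7 -271.3]
side green
271 px [276.6 273.3] rect ctr [ 467.3 -276. ] size [20.  86.3] ang 74.2 mean [ 467.2 -276.8]
side cover
84 px [332.1 158.8] rect ctr [710.6 -13. ] size [74.  13.7] ang 66.0 mean [709.4 -19.6]
2119 px [294.4 172.4] rect ctr [592.6 -36. ] size [164.3 124.1] ang 3.5 mean [591.7 -39.2]
side red
971 px [256.6 115.5] rect ctr [587.8 301.1] size [134.1 130.9] ang 89.3 mean [586.7 298.4]
```

```bash
python3 -m pendant '[[5,-3.68,-4.43,0,0],[5,-3.68,-4.43,0,0],[5,-3.68,-4.43,0,0],[5,-3.68,-4.43,0,0],[5,-3.68,-4.43,0,0],[5,-3.68,-4.43,0,0],[5,-3.68,-4.43,0,0],[5,-3.68,-4.43,0,0],[5,-3.68,-4.43,0,0],[5,-3.68,-4.43,0,0],[5,-3.68,-4.43,0,0],[5,-3.68,-4.43,0,0],[5,-3.68,-4.43,0,0],[5,-3.68,-4.43,0,0],[5,-3.68,-4.43,0,0],[5,0,0,0,-5.6],[5,0,0,5,0],[5,0,0,0,0]]' 100
python3 - <<'E'
from h import *
c=env.read_camera("wrist"); cv2.imwrite("pics/w1.png",c["image"])
print(env.state()["eef_pos"],env.state()["tcp_rot"],np.round(c["eye"],1))
H=hsv(c);h,s,v=H[...,0],H[...,1],H[...,2]
print("green");blobs((h>50)&(h<75)&(s>130),48,c)
E
```

```text
clock: 2.45
eef_pos: [482.6, -276.1, 177.3]
tcp_rot: [[-0.966, 0.26, -0.007], [0.259, 0.966, 0.006], [0.008, 0.004, -1.0]]
contact_force: [0.3, 0.4, 0.7]
finger_gap: 50.0
grasp_force: 0.0
[ 484.00328877 -277.11965519  179.91620039] [[-0.96580689  0.25924049 -0.00337953]
 [ 0.25923072  0.96581054  0.00307151]
 [ 0.00406025  0.00209041 -0.99998957]] [ 405.7 -254.3  320.4]
green
1216 px [252.6 170.7] rect ctr [ 468.4 -274.5] size [14.6 88.6] ang 75.1 mean [ 465.9 -274. ]
```

View pics/w1.png

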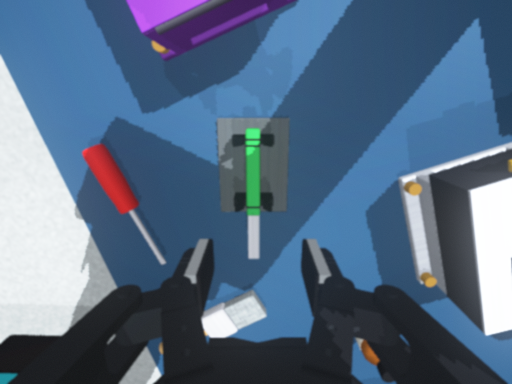

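The wrist view shows the tool lying straight at (252,172), lined up with the fingers. The saddles are at rows 140 and 200, and there is room between them. I'll descend and grip.

```bash
python3 -m pendant '[[5,0,-0.15,5,0],[5,0,0,5,0],[5,0,0,3,0],[5,0,0,2,0],[5,0,0,0.9,0],[5,0,0,0,0],[0,0,0,0,0],[0,0,0,0,0],[0,0,0,0,0],[0,0,0,0,0],[0,0,0,0,0],[0,0,0,0,0]]' 110
```

```text
clock: 4.0
eef_pos: [485.5, -280.2, 23.7]
tcp_rot: [[-0.966, 0.259, 0.001], [0.259, 0.966, -0.001], [-0.002, -0.001, -1.0]]
contact_force: [-1.6, 0.5, 6.5]
finger_gap: 11.7
grasp_force: 107.5
```

```bash
python3 -m pendant '[[0,0,0,-2,0],[0,0,0,-5,0],[0,0,0,-5,0],[0,0,0,0,0]]' 110
python3 - <<'E'
from h import *
c=env.read_camera("wrist"); cv2.imwrite("pics/w2.png",c["image"][:,100:420])
d=env.read_camera("side")
p=proj(d,env.state()["eef_pos"]); print(p); u,v=int(p[0]),int(p[1])
cv2.imwrite("pics/s2.png",cv2.resize(d["image"][max(0,v-60):v+60,max(0,u-80):u+80],(640,480),interpolation=2))
E
```

```text
clock: 4.5
eef_pos: [487.4, -281.8, 147.7]
tcp_rot: [[-0.966, 0.259, 0.007], [0.259, 0.966, -0.007], [-0.009, -0.005, -1.0]]
contact_force: [0.4, 0.1, -0.9]
finger_gap: 11.8
grasp_force: 107.3
(np.float64(287.8806008505673), np.float64(251.58271843128867))
```

View pics/s2.png

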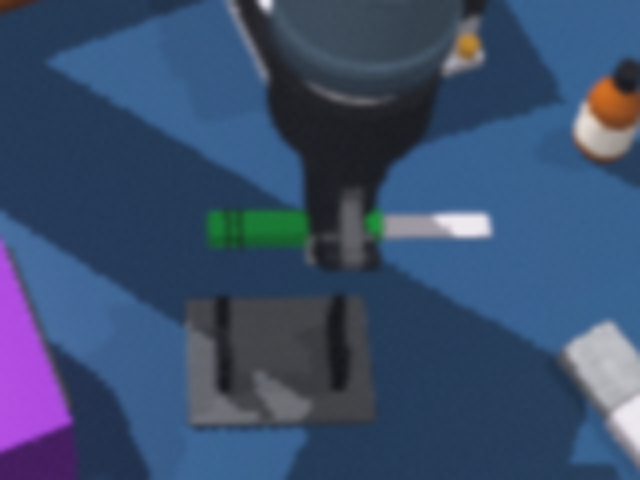

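View pics/w2.png

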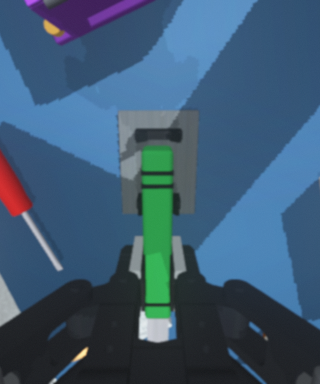

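The tool is level and well gripped, with the blade pointing forward at s2 (440,225). I'll move it to the front of the slot.

```bash
python3 -m pendant '[[0,2.68,4.19,0,0],[0,2.68,4.19,0,0],[0,2.68,4.19,0,0],[0,2.68,4.19,0,0],[0,2.68,4.19,0,0],[0,0,0,0,-9.25],[0,0,0,0,-9.25],[0,0,0,3,0],[0,0,0,3,0],[0,0,0,0.9,0],[0,0,0,0,0],[0,0,0,0,0]]' 110
cat > look.py <<'E'
from h import *
import sys
print(env.state()["eef_pos"],env.state()["tcp_rot"][:,0])
out=[]
for n,(u0,v0,w,hh) in (("top",(215,150,100,75)),("side",(225,140,100,75))):
    c=env.read_camera(n); cv2.imwrite(f"pics/raw_{n}.png",c["image"])
    out.append(cv2.resize(c["image"][v0:v0+hh,u0:u0+w],(400,300),interpolation=cv2.INTER_CUBIC))
    print(n,"mouth proj",proj(c,[514,-38.5,96]))
cv2.imwrite(f"pics/{sys.argv[1]}.png",np.hstack(out))
E
python3 look.py l1
```

```text
clock: 6.1
eef_pos: [410.2, -42.8, 74.0]
tcp_rot: [[-0.998, -0.061, 0.001], [-0.061, 0.998, -0.0], [-0.001, -0.0, -1.0]]
contact_force: [0.4, -0.3, -1.3]
finger_gap: 12.0
grasp_force: 107.5
[410.18738149 -42.75009541  73.98835824] [-9.98152484e-01 -6.07507516e-02 -9.82602723e-04]
top mouth proj (np.float64(258.04418646729823), np.float64(194.97187222963228))
side mouth proj (np.float64(266.3334404698884), np.float64(179.13708229723176))
```

View pics/l1.png

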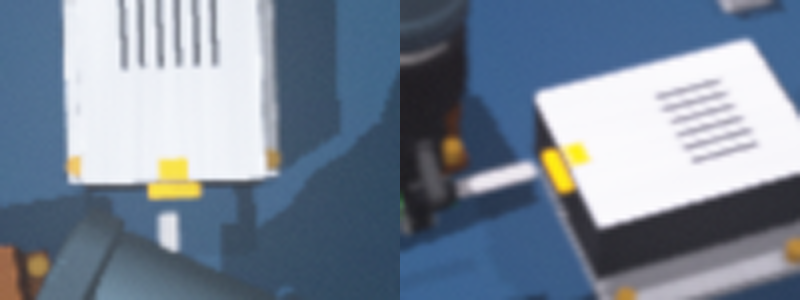

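```bash
python3 - <<'E'
from h import *
t=env.read_camera("top");s=env.read_camera("side")
def tri(a,b):
    (e1,d1),(e2,d2)=ray(t,*a),ray(s,*b)
    A=np.c_[d1,-d2];k=np.linalg.lstsq(A,e2-e1,rcond=None)[0];p,q=e1+k[0]*d1,e2+k[1]*d2
    return np.round((p+q)/2,1),np.round(np.linalg.norm(p-q),1)
# subpixel blade tip in top
for n,c,box in (("top",t,(250,198,266,216)),("side",s,(240,175,262,195))):
    H=hsv(c);m=((H[...,2]>140)&(H[...,1]<70));x0,y0,x1,y1=box
    ys,xs=np.nonzero(m[y0:y1,x0:x1]);xs+=x0;ys+=y0
    print(n,len(xs),xs.min(),xs.max(),ys.min(),ys.max(),[ (y,round(xs[ys==y].mean(),1)) for y in sorted(set(ys))][:8], [(x,round(ys[xs==x].mean(),1)) for x in sorted(set(xs))][-8:])
print("tip",tri((257.3,202.8),(259.0,182.5)))
print("lip ctr",tri((258.2,197.1),(225+157/4,140+171/4)))
print("mark ctr",tri((258.1,191.9),(225+178.5/4,140+154/4)))
for z in (88,90,92): print(z,at(t,257.3,202.8,z),at(s,259,182.5,z))
E
```

```text
top 55 254 259 203 212 [(np.int64(203), np.float64(257.0)), (np.int64(204), np.float64(256.5)), (np.int64(205), np.float64(256.5)), (np.int64(206), np.float64(256.5)), (np.int64(207), np.float64(256.5)), (np.int64(208), np.float64(256.5)), (np.int64(209), np.float64(256.5)), (np.int64(210), np.float64(256.5))] [(np.int64(254), np.float64(207.0)), (np.int64(255), np.float64(207.0)), (np.int64(256), np.float64(207.0)), (np.int64(257), np.float64(207.5)), (np.int64(258), np.float64(207.5)), (np.int64(259), np.float64(207.5))]
side 97 240 261 180 187 [(np.int64(180), np.float64(255.5)), (np.int64(181), np.float64(255.0)), (np.int64(182), np.float64(253.0)), (np.int64(183), np.float64(252.0)), (np.int64(184), np.float64(250.6)), (np.int64(185), np.float64(247.0)), (np.int64(186), np.float64(246.7)), (np.int64(187), np.float64(243.5))] [(np.int64(254), np.float64(182.5)), (np.int64(255), np.float64(182.0)), (np.int64(256), np.float64(182.0)), (np.int64(257), np.float64(182.0)), (np.int64(258), np.float64(182.5)), (np.int64(259), np.float64(182.0)), (np.int64(260), np.float64(183.5)), (np.int64(261), np.float64(186.0))]
tip (array([494.2, -37.1,  86.9]), np.float64(0.6))
lip ctr (array([509. , -38.9,  83.3]), np.float64(0.8))
mark ctr (array([522.6, -38.5,  95.9]), np.float64(0.9))
88 [493.8468991  -37.06513663] [494.22082575 -38.03781098]
90 [493.71094338 -37.08318455] [493.70311591 -39.63355418]
92 [493.57498766 -37.10123246] [493.18540606 -41.22929737]
```

```bash
python3 -m pendant '[[0,0,-0.27,-0.2,0],[0,0,0,0,0],[0,-0.6,0,0,0],[0,-0.6,0,0,0],[0,-0.6,0,0,0],[0,-0.5,0,0,0],[0,0,0,0,0],[0,0,0,0,0]]'
python3 look.py l2
```

```text
clock: 7.3
eef_pos: [432.5, -43.7, 75.1]
tcp_rot: [[-0.998, -0.061, -0.0], [-0.061, 0.998, 0.0], [0.0, 0.0, -1.0]]
contact_force: [-0.6, -1.0, -0.9]
finger_gap: 12.0
grasp_force: 107.5
[432.51330635 -43.66436952  75.13723261] [-9.98143849e-01 -6.08987252e-02  4.48965042e-04]
top mouth proj (np.float64(258.04418646729823), np.float64(194.97187222963228))
side mouth proj (np.float64(266.3334404698884), np.float64(179.13708229723176))
```

View pics/l2.png

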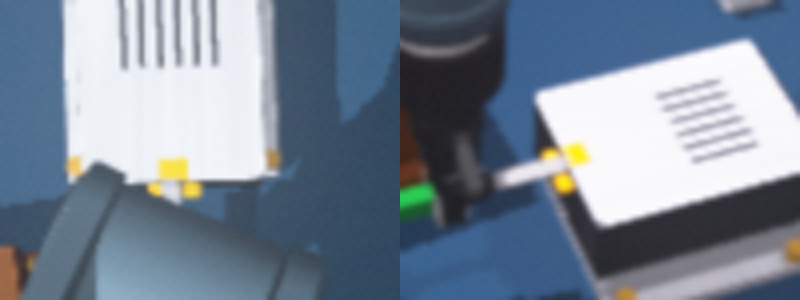

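The blade passes over the lip, centred in it: about x=172 in the top crop, where the lip spans 148 to 200. I'll insert it further and lift.

```bash
python3 -m pendant '[[0,-0.5,0,0,0],[0,-0.5,0,0,0],[0,-0.3,0,0,0],[0,0,0,0,0],[0,0,0,-0.4,0],[0,0,0,-0.5,0],[0,0,0,-0.7,0],[0,-0.1,0,-0.7,0],[0,-0.2,0,-1.0,0],[0,0,0,0,0],[0,0,0,0,0]]' 120
python3 look.py l3
```

```text
clock: 8.78
eef_pos: [449.2, -42.9, 108.6]
tcp_rot: [[-0.998, -0.061, 0.001], [-0.061, 0.998, -0.0], [-0.001, -0.0, -1.0]]
contact_force: [0.2, -0.4, -0.9]
finger_gap: 11.6
grasp_force: 119.1
[449.16889588 -42.9373427  108.62215909] [-0.99815378 -0.0607255  -0.00120506]
top mouth proj (np.float64(258.04418646729823), np.float64(194.97187222963228))
side mouth proj (np.float64(266.3334404698884), np.float64(179.13708229723176))
```

View pics/l3.png

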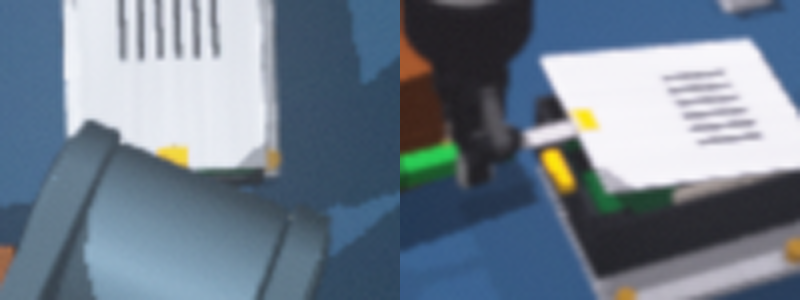

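The side crop shows the cover raised about 0.2 rad on the blade. I'll carry on along the arc.

```bash
python3 -m pendant '[[0,-0.1,0,-0.35,0],[0,-0.1,0,-0.35,0],[0,-0.1,0,-0.35,0],[0,-0.1,0,-0.35,0],[0,-0.25,0,-0.68,0],[0,-0.25,0,-0.68,0],[0,-0.64,0,-1.31,0],[0,-0.76,0,-1.24,0],[0,-0.88,0,-1.16,0],[0,-0.99,0,-1.07,0],[0,-1.1,0,-0.96,0],[0,-1.19,0,-0.85,0],[0,0,0,0,0]]'
python3 look.py l4
```

```text
clock: 10.5
eef_pos: [514.8, -39.2, 202.7]
tcp_rot: [[-0.998, -0.061, 0.002], [-0.061, 0.998, -0.001], [-0.002, -0.001, -1.0]]
contact_force: [-1.3, -0.4, -0.3]
finger_gap: 11.7
grasp_force: 119.1
[514.81379335 -39.17887568 202.74374873] [-0.99813703 -0.0609668  -0.00235052]
top mouth proj (np.float64(258.04418646729823), np.float64(194.97187222963228))
side mouth proj (np.float64(266.3334404698884), np.float64(179.13708229723176))
```

View pics/l4.png

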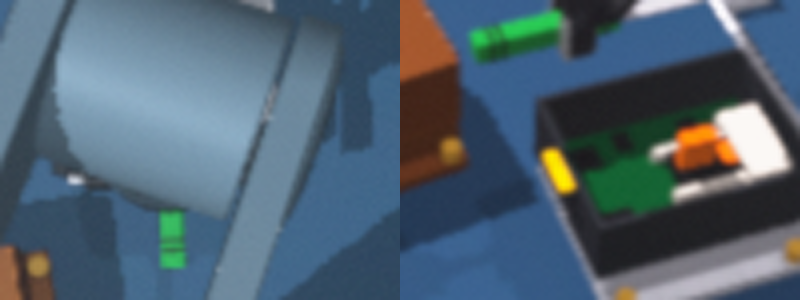

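The cover is at about 1.0 rad and the cartridge is visible. I'll push the cover past upright.

```bash
python3 -m pendant '[[0,-1.27,0,-0.73,0],[0,-1.33,0,-0.6,0],[0,-1.39,0,-0.46,0],[0,-1.42,0,-0.32,0],[0,-1.45,0,-0.18,0],[0,-1.46,0,0,0],[0,-1.45,0,0.1,0],[0,-0.9,0,0.1,0],[0,0,0,0,0],[0,0,0,0,0]]'
python3 - <<'E'
from h import *
c=env.read_camera("side"); cv2.imwrite("pics/l5.png",cv2.resize(c["image"][40:240,180:440],(780,600),interpolation=2))
for th in (1.57,1.75,1.92):
    x=674-160*np.cos(th); print(th,[np.round(proj(c,[x,-28+d,96+160*np.sin(th)])-np.array([180,40]))*3 for d in (-60,60)])
E
```

```text
clock: 11.85
eef_pos: [619.6, -32.5, 222.8]
tcp_rot: [[-0.998, -0.061, 0.0], [-0.061, 0.998, -0.0], [-0.0, -0.0, -1.0]]
contact_force: [0.8, -0.1, 0.6]
finger_gap: 11.7
grasp_force: 119.1
1.57 [array([486., 285.]), array([426., 189.])]
1.75 [array([522., 282.]), array([456., 186.])]
1.92 [array([549., 282.]), array([483., 189.])]
```

View pics/l5.png

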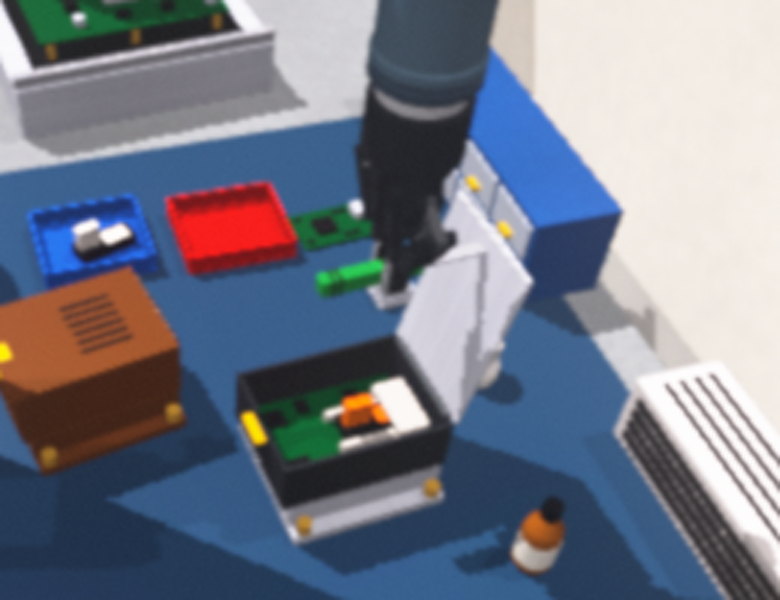

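The cover now leans back at about 1.78 rad (its corner is at (530,285)). I'll back off and return to the stand.

```bash
python3 -m pendant '[[0,5.5,0,0,0],[0,5.5,0,0,0],[0,0.98,-5.98,0,0],[0,0.98,-5.98,0,0],[0,0.98,-5.98,0,0],[0,0.98,-5.98,0,0],[0,0,0,0,9.25],[0,0,0,0,9.25],[0,0,0,5,0],[0,0,0,4,0],[0,0,0,0,0],[0,0,0,0,0],[0,0,0,0,0]]'
```

```text
clock: 13.52
eef_pos: [486.5, -281.3, 135.2]
tcp_rot: [[-0.966, 0.259, 0.003], [0.259, 0.966, -0.003], [-0.004, -0.002, -1.0]]
contact_force: [0.3, -0.2, -0.0]
finger_gap: 11.5
grasp_force: 119.1
```

```bash
python3 -m pendant '[[0,0.12,0.08,4,0],[0,0,0,3,0],[0,0,0,2,0],[0,0,0,1,0],[0,0,0,0.6,0],[0,0,0,0.4,0],[0,0,0,0,0],[0,0,0,0,0]]'
```

```text
clock: 14.52
eef_pos: [485.1, -279.8, 23.8]
tcp_rot: [[-0.966, 0.259, 0.001], [0.259, 0.966, -0.001], [-0.002, -0.001, -1.0]]
contact_force: [-0.4, -0.0, 6.0]
finger_gap: 11.7
grasp_force: 120.0
```

```bash
python3 -m pendant '[[5,0,0,0,0],[5,0,0,0,0],[5,0,0,0,0],[5,0,0,-2,0],[5,0,0,-5,0],[5,0,0,-5,0],[5,0,0,-5,0],[5,0,0,-5,0],[5,0,0,0,0],[5,0,0,0,0]]'
python3 - <<'E'
from h import *
c=env.read_camera("wrist"); cv2.imwrite("pics/w3.png",c["image"])
H=hsv(c);h,s,v=H[...,0],H[...,1],H[...,2]
blobs((h>50)&(h<75)&(s>130),48,c,None,300)
c=env.read_camera("top");H=hsv(c);h,s,v=H[...,0],H[...,1],H[...,2]
print("orange");blobs((h>4)&(h<18)&(s>170)&(v>120),86,c,(230,100,300,205))
print("white");blobs((v>170)&(s<60),66,c,(230,100,300,205))
c=env.read_camera("side");H=hsv(c);h,s,v=H[...,0],H[...,1],H[...,2]
print("side orange");blobs((h>4)&(h<18)&(s>170)&(v>120),75,c,(280,150,335,190))
E
```

```text
clock: 15.78
eef_pos: [484.0, -278.9, 242.0]
tcp_rot: [[-0.966, 0.259, -0.001], [0.259, 0.966, 0.0], [0.001, 0.0, -1.0]]
contact_force: [-0.2, 1.1, -0.7]
finger_gap: 50.0
grasp_force: 0.0
834 px [256.6 155.9] rect ctr [ 468.4 -272.8] size [15.1 88.8] ang 74.6 mean [ 466.3 -272.9]
1528 px [458.5 184.3] rect ctr [570.2 -36. ] size [59.7 59.9] ang 4.8 mean [567.5 -36. ]
orange
76 px [256.8 157.4] rect ctr [614.1 -31.4] size [37.9 18.8] ang 1.6 mean [615.7 -32.3]
white
1532 px [254.5 117.7] rect ctr [730.4 -25. ] size [ 98.2 140.7] ang 1.6 mean [729.6 -22.4]
294 px [255.5 147.4] rect ctr [628.8 -30.9] size [82.8 57.5] ang 1.8 mean [646.9 -27.7]
162 px [232.7 168.9] rect ctr [587.2  32. ] size [107.2  10.9] ang 2.0 mean [585.8  32.7]
72 px [281.8 167.5] rect ctr [ 593.6 -100.3] size [96.3  5.5] ang 3.5 mean [ 593.4 -100.6]
22 px [264. 165.] rect ctr [600.3 -52.1] size [24.8  5.4] ang 1.6 mean [598.8 -52.1]
16 px [274.6 173.9] rect ctr [575.1 -81.3] size [21.9  2.7] ang 1.5 mean [575.2 -81.5]
side orange
```

The tool is back where it started, with the handle centre at (468.4,-272.8). I'll go over the fin next.

```bash
python3 -m pendant '[[4,-1.2,5.42,0,0],[4,-1.2,5.42,0,0],[4,-1.2,5.42,0,0],[4,-1.2,5.42,0,0],[4,-1.2,5.42,0,0],[4,0,0,0,-9.25],[4,0,0,0,-9.25],[4,0,0,4,0],[4,0,0,4,0],[4,0,0,0,0],[4,0,0,0,0]]'
python3 - <<'E'
from h import *
s=env.state();print(s["eef_pos"],s["tcp_rot"][:,0])
c=env.read_camera("wrist"); cv2.imwrite("pics/w4.png",c["image"])
H=hsv(c);h,s,v=H[...,0],H[...,1],H[...,2]
m=(h>3)&(h<20)&(s>150)&(v>100)
print("at86");blobs(m,86,c,None,60)
print("fin proj",[np.round(proj(c,[613,-32,z])) for z in (60,86)])
E
```

```text
clock: 17.3
eef_pos: [613.0, -33.1, 163.4]
tcp_rot: [[-0.998, -0.061, 0.0], [-0.061, 0.998, -0.0], [-0.0, -0.0, -1.0]]
contact_force: [-0.3, -0.1, -0.4]
finger_gap: 39.8
grasp_force: 0.0
[612.95592409 -33.08832188 163.41053338] [-9.98156795e-01 -6.06866212e-02 -3.81981849e-04]
at86
432 px [360.3  16.5] rect ctr [473.5  33.1] size [23.1 13.8] ang 9.7 mean [472.6  31. ]
294 px [435.3  26.3] rect ctr [475.3  84. ] size [ 2.3 56.7] ang 9.9 mean [475.3  84. ]
246 px [255.4 192.9] rect ctr [609.8 -33.2] size [36.5 18.1] ang 3.4 mean [604.3 -33.6]
781 px [112.1 281.2] rect ctr [ 699.4 -162.4] size [27.6 35.8] ang 48.7 mean [ 698.9 -162. ]
fin proj [array([257., 193.]), array([257., 203.])]
```

View pics/w4.png

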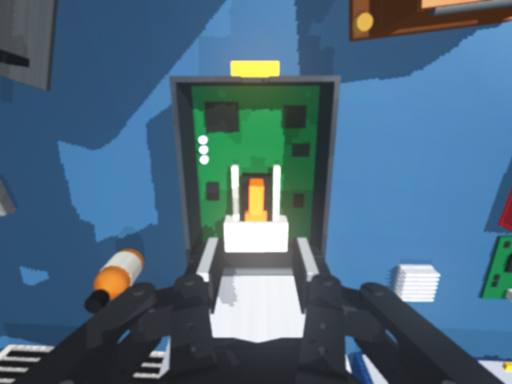

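The wrist view shows the fin centred between the fingers at (256,200), with the guides and white ledge as expected. I'll descend, grip, and slide it 40 mm.

```bash
python3 -m pendant '[[4,0,0,4,0],[4,0,0,3,0],[4,0,0,2,0],[4,0,0,0.9,0],[4,0,0,0,0],[0,0,0,0,0],[0,0,0,0,0],[0,0,0,0,0],[0,0,0,0,0],[0,0,0,0,0]]' 60
```

```text
clock: 18.6
eef_pos: [613.5, -33.2, 65.0]
tcp_rot: [[-0.998, -0.061, 0.002], [-0.061, 0.998, -0.001], [-0.002, -0.001, -1.0]]
contact_force: [0.5, -0.6, 5.6]
finger_gap: 10.8
grasp_force: 60.7
```

```bash
python3 -m pendant '[[0,0.5,0,0,0],[0,0.7,0,0,0],[0,0.8,0,0,0],[0,0.8,0,0,0],[0,0.8,0,0,0],[0,0.4,0,0,0],[0,0,0,0,0],[0,0,0,0,0]]' 80
```

```text
clock: 19.6
eef_pos: [573.6, -35.7, 65.0]
tcp_rot: [[-0.998, -0.061, 0.003], [-0.061, 0.998, -0.001], [-0.003, -0.001, -1.0]]
contact_force: [2.0, 0.1, 7.1]
finger_gap: 9.9
grasp_force: 80.4
```

```bash
python3 -m pendant '[[0,0,0,-0.5,0],[0,0,0,-1,0],[0,0,0,-1,0],[0,0,0,0,0]]'
python3 - <<'E'
from h import *
c=env.read_camera("wrist"); cv2.imwrite("pics/w5.png",np.hstack([c["image"][50:370,130:390],env.read_camera("side")["image"][50:370,180:440]]))
E
```

```text
clock: 20.1
eef_pos: [573.2, -35.5, 89.8]
tcp_rot: [[-0.998, -0.061, 0.002], [-0.061, 0.998, -0.001], [-0.002, -0.001, -1.0]]
contact_force: [0.1, -0.1, -1.6]
finger_gap: 10.1
grasp_force: 79.0
```

View pics/w5.png

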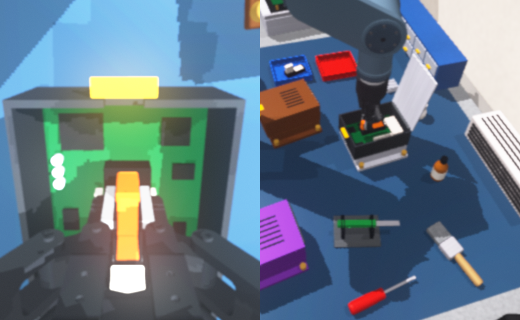

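The cartridge is free and hanging upright in the fingers. I'll carry it to the red tray.

```bash
python3 -m pendant '[[0,0,0,-3,0],[0,0,0,-4,0],[0,0,0,-4,0],[0,0,0,-1,0],[0,-0.33,3,0,0],[0,-0.33,5,0,0],[0,-0.33,5.4,0,0],[0,-0.33,5.4,0,0],[0,-0.33,5.4,0,0],[0,-0.33,5.4,0,0],[0,0,3.4,0,0],[0,0,2,0,0],[0,0,0,0,0],[0,0,0,0,0]]'
python3 - <<'E'
from h import *
c=env.read_camera("top");H=hsv(c);h,s,v=H[...,0],H[...,1],H[...,2]
print("red top");blobs(((h<8)|(h>172))&(s>150),25,c,(90,120,170,205))
c=env.read_camera("wrist");H=hsv(c);h,s,v=H[...,0],H[...,1],H[...,2]
print("red wrist");blobs(((h<5)|(h>172))&(s>150),25,c,None,300)
print("orange");blobs((h>6)&(h<20)&(s>150)&(v>100),210,c,None,300)
E
```

```text
clock: 21.95
eef_pos: [571.1, 313.9, 208.1]
tcp_rot: [[-0.998, -0.06, -0.001], [-0.06, 0.998, -0.001], [0.001, -0.001, -1.0]]
contact_force: [-0.1, 0.0, -1.2]
finger_gap: 10.2
grasp_force: 79.0
red top
1641 px [135.4 167.2] rect ctr [591.8 314.9] size [113.7 126.8] ang 89.1 mean [589.2 310.8]
red wrist
8115 px [257.  180.8] rect ctr [591.8 316.1] size [110.1 127.4] ang 89.2 mean [581.7 315.5]
orange
6395 px [71.2 21.1] rect ctr [463.1 226.8] size [19.  70.7] ang 3.7 mean [461.8 226.2]
1761 px [257.3 268.1] rect ctr [583.5 316.1] size [59.6 14.3] ang 3.4 mean [583.2 315.9]
```

```bash
python3 -m pendant '[[0,0,0,5,0],[0,0,0,5,0],[0,0,0,4,0],[0,0,0,2.4,0],[0,0,0,1,0],[0,0,0,0.5,0],[0,0,0,0.3,0],[0,0,0,0.2,0],[0,0,0,0,0],[0,0,0,0,0]]'
```

```text
clock: 23.3
eef_pos: [571.3, 315.3, 25.1]
tcp_rot: [[-0.998, -0.061, 0.001], [-0.061, 0.998, 0.0], [-0.001, 0.0, -1.0]]
contact_force: [0.4, -0.0, -0.7]
finger_gap: 10.0
grasp_force: 79.0
```

```bash
python3 -m pendant '[[0,0,0,0.1,0],[0,0,0,0.1,0],[0,0,0,0,0],[0,0,0,0,0]]'
```

```text
clock: 23.8
eef_pos: [571.1, 315.2, 23.1]
tcp_rot: [[-0.998, -0.061, 0.0], [-0.061, 0.998, 0.0], [-0.0, 0.0, -1.0]]
contact_force: [-2.8, -1.3, 3.7]
finger_gap: 10.2
grasp_force: 79.5
```

On the floor of the tray. I'll release, retreat and check by measurement.

```bash
python3 -m pendant '[[3,0,0,0,0],[3,0,0,0,0],[3,0,0,0,0],[3,0,0,-2,0],[3,0,0,-5,0],[3,0,0,-5,0],[3,0,0,-6,0],[3,0,0,0,0],[3,0,0,0,0],[3,0,0,0,0]]'
python3 - <<'E'
from h import *
c=env.read_camera("wrist");H=hsv(c);h,s,v=H[...,0],H[...,1],H[...,2]
print("orange");blobs((h>6)&(h<20)&(s>150)&(v>100),44,c,None,150)
print("black",);blobs((v<60),18,c,(200,120,320,250),150)
c=env.read_camera("top");H=hsv(c);h,s,v=H[...,0],H[...,1],H[...,2]
print("green");blobs((h>50)&(h<75)&(s>150),44,c,(310,180,380,250))
print("spare white");blobs((v>170)&(s<60),30,c,(105,195,145,240),8)
c=env.read_camera("side");H=hsv(c);h,s,v=H[...,0],H[...,1],H[...,2]
print("side green");blobs((h>50)&(h<75)&(s>150),44,c,(240,250,330,300))
for th in (1.5,1.75): print(th,[np.round(proj(c,[674-160*np.cos(th)*.998,-28+d,96+160*np.sin(th)])) for d in (-60,60)])
m=(v>130)&(s<70);m[:, :300]=0;m[:,380:]=0;m[:90]=0;m[200:]=0
ys,xs=np.nonzero(m);i=np.argmax(xs+0.0*ys);print("cover right px",xs[i],ys[i],"top",xs[np.argmin(ys)],ys.min())
E
```

```text
clock: 25.05
eef_pos: [570.0, 314.8, 201.1]
tcp_rot: [[-0.998, -0.061, -0.003], [-0.061, 0.998, -0.001], [0.003, -0.001, -1.0]]
contact_force: [-0.1, -0.4, 0.2]
finger_gap: 30.1
grasp_force: 0.0
orange
6294 px [71.  21.1] rect ctr [430.3 132.1] size [ 39.8 147.7] ang 3.4 mean [427.5 131.7]
176 px [75.5 59.7] rect ctr [460.  134.9] size [ 3.1 58. ] ang 9.8 mean [460.6 131.1]
249 px [257.2 186.7] rect ctr [580.1 317.2] size [57.7 19.7] ang 3.5 mean [579.6 316.8]
black
green
168 px [342.9 214.9] rect ctr [ 468.2 -273.2] size [18.  87.5] ang 76.1 mean [ 470.3 -272.7]
spare white
125 px [125.8 216.8] rect ctr [445.3 326.5] size [60.8 21.5] ang 9.6 mean [448.4 328.4]
side green
280 px [276.2 273. ] rect ctr [ 466.4 -275.9] size [18.5 89.1] ang 76.4 mean [ 466.6 -275.8]
1.5 [array([338., 136.]), array([318., 104.])]
1.75 [array([354., 134.]), array([332., 102.])]
cover right px 379 90 top 318 90
```

```bash
python3 -c "
from station import env
print(env.job_done())"
```

```text
the job is handed in; nothing more can be done
None
```

I finished the task and handed it in at about 25 s of the 62 s allowed, but no verdict came back: by the last camera checks the pry tool was in its stand and the cartridge in the red tray, the cover was last seen at about 1.78 rad and not touched after that, and I viewed 12 pictures, over the limit of 10.

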